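Stage a mortar slab and poise the penetration cone over it

TASK

Slide the grey mortar slab flat along the bench, without lifting it, until it lies centred and square on the blue mat with its long side along the mat's long side, and let go of it. Then lift the steel penetration cone out of its blue holder, carry it over the guard without touching the guard, and finish while still holding it, upright and still, with its tip about 6 mm above the black dot in the middle of the slab. The cone must never touch the slab; leave the two tins and the beaker where they stand.

Things in the scene. Friction and masses are not known exactly. Their poses are not given: they have to be found in the camera images.
- slab: loose grey mortar slab, 90 x 60 x 18 mm (x, y, z), about 0.25 kg, lying on the bench; it can be gripped from above across its 60 mm width. Origin: centre of its underside; x along the long side, z up
- slab_mark (a point): centre of the black dot (12 mm across) on the top face of the slab, 18 mm above the slab's origin
- mat: blue mat with a white border, 110 x 80 mm overall, printed flat on the bench (no step, the slab slides freely over it), so a centred slab leaves 10 mm all round. Origin: its centre, at bench height; x along its long side. It may lie on either side of the slab
- guard: fixed low steel splash guard standing between the cone's holder and the slab: a straight upright plate 260 mm long (x), 6 mm thick (y), with a yellow bar along its top at 70 mm above the bench; two dark feet 20 x 60 x 6 mm (x, y, z) at x = -110 and +110 mm. Origin: middle of its foot line on the bench
- holder: fixed upright blue tube, 60 mm outside, 31 mm inside diameter, 50 mm high, open at the top, in which the cone stands point down. Origin: centre of its underside
- cone: loose steel penetration cone, 0.1 to 0.2 kg, point down: point 35 mm long and 24 mm wide, then a disc 42 mm across and 6 mm thick (its underside, 35 mm above the tip, rests on the holder's rim, so the tip starts 15 mm above the bench), a 12 mm stem, and a round grip 22 mm across from 70 to 110 mm above the tip with a red band near its top. Origin: the tip; z up along the cone's axis
- cone_tip (a point): the cone's tip (the cone's origin)
- cone_grip (a point): middle of the cone's round grip, on its axis 90 mm above the tip
- tin_a: bystander: loose aluminium sample tin, 54 mm across, 45 mm high. Origin: centre of its underside
- tin_b: bystander: another such tin, 54 mm across, 45 mm high. Origin: centre of its underside
- beaker: bystander: loose glass beaker, 58 mm across, 65 mm high. Origin: centre of its underside
There are look-alikes about, which are no part of the job. There is more than one size of the slab; the one meant has the size given above.

How it is judged:
On the way, in this order (a step that is already met when the one before it is completed fails the run):
1. the slab lies centred and square on the mat, let go and at rest (horizontal distance between slab and mat below 0.009 m and angle between the x axis of slab and the x axis of mat, either way round below 0.12 rad and contact force between slab and the fingers below 0.1 N and linear speed of slab below 0.01 m/s), for 0.2 s.
2. the cone is held clear of its holder, its tip higher than the guard (height (world z) of cone_tip above 0.078 m and contact force between cone and the fingers above 0.5 N), for 0.1 s.
At the end, for the whole second after the job is handed in: The slab lies on the mat, centres within 9 mm and long sides within 0.12 rad; the gripper holds the cone upright (within 0.1 rad) and still (below 20 mm/s), its tip within 6 mm sideways of the slab's dot and 2 to 11 mm above it, the cone touching nothing but the fingers (horizontal distance between slab and mat below 0.009 m and angle between the x axis of slab and the x axis of mat, either way round below 0.12 rad and horizontal distance between cone_tip and slab_mark below 0.006 m and z of cone_tip in the frame of slab_mark between 0.002 and 0.011 m and angle between cone's own z axis and vertical below 0.1 rad and linear speed of cone below 0.02 m/s and contact force between cone and slab below 0.05 N and contact force between cone and the fingers above 0.5 N and contact force between slab and the fingers below 0.1 N); the arm keeps its last pose, push and grip.
It fails at once if the slab is lifted or tipped (height (world z) of slab above 0.008 m or angle between slab's own z axis and vertical above 0.12 rad).
It fails at once if the cone touches the slab (contact force between cone and slab above 0.3 N).
It fails at once if the guard is touched (contact force between guard and anything else above 0.5 N).
It fails at once if the cone crosses the line of the guard lower than the guard's top (y of cone_tip in the frame of guard between -0.02 and 0.02 m and height (world z) of cone_tip below 0.068 m).
It fails at once if a tin or the beaker is disturbed (distance of any of tin_a, tin_b, beaker from where it was at the start of the episode above 0.015 m or angle between any of tin_a, tin_b, beaker's own z axis and vertical above 0.3 rad).
It also fails if it takes over 66 s, if anything falls off the work surface, if the arm or the gripper's body presses on something with over 40 N, if the wrist force passes 120 N, or if a joint passes its speed limit or range.

ROBOT

A 6-joint arm with a two-finger parallel gripper is mounted at the origin on the work surface. World frame = base frame: x ahead of the robot, y to its left, z up, the work surface at z = 0. Lengths are in m, angles in rad, forces in N, time in s.
With the tool pointing down it reaches from about 0.35 to 0.925 m from the base axis. Payload 6.4 kg.
Tool frame: the origin (TCP) lies midway between the tips of the shut fingers; the grasp point (between the pads) lies 19 mm behind it; z points along the fingers, y is the line along which they close (so a half turn about z gives the same grasp; the last joint's range is limited). The gripper opens to 94 mm and grips with 3 to 60 N. Pads are 16 mm wide; open, the fingers measure 119 mm over their backs; the gripper's body (75 mm by 177 mm) begins 78 mm behind the grasp point.
Start: joints at [1.049, 0.245, 1.558, -0, 1.339, -0.174], TCP at [0.222, 0.611, 0.205] pointing down, gripper open.
Joint ranges: [-3.13, 3.13], [-1.02, 2.26], [0.13, 2.54], [-0.95, 4.09], [0.21, 2.88], [-2.74, 2.74]. Speed limits (rad/s): [2.57, 2.57, 3.14, 3.14, 3.14, 3.14].

INTERFACE

Orientations are given as a unit quaternion [w, x, y, z].
In Python, from rig import * gives the robot as it stands. The module is installed in compiled form; this text tells all that it offers.
- The arm moves only by the tool apply_moves, never from a script. Its argument "deltas" is a list of rows, each a list of 6 numbers: the shift along the tool's x, y, z in m, then the turn, a rotation vector about the tool's x, y, z in rad. A call has 1 to 20 rows; each row is the pose to reach, as a shift and turn from the pose commanded when the call began, along the tool's axes at that moment; what a row does not reach only later rows make up. A row lasts 1/10 s, in which the tool goes at most 50 mm and 8.59 degrees, less where a joint would pass 70% of its speed; a pose out of reach is approached as far as the arm can. A call with a gripper value outside its range is refused whole. "jaw" is the opening, from 0 (shut) to 1 (fully open), set as the call begins (left out, the last holds). The fingers move at their own pace and stop on an object; the grip force is fixed at half the most. Time passes only in rows, so rows that repeat a pose let the fingers close. It gives the time, the measured TCP pose, the force, the opening and the grip force at its end, in the units of the state.
- get_obs(): the state, without advancing time (a new reading comes with each control period).
- camera(name): name is "scene" or "top"; returns a dict with "color" (480x640x3 uint8, red, green, blue), "z_map" (480x640 float32, m along the optical axis (not along the pixel's ray), 0 where there is no reading), "fx", "fy", "cx", "cy" (pixels), "R" (3x3) and "t" (3): a world point X has camera coordinates R X + t. Camera axes: x right, y down, z forward; pixel columns grow to the right and rows downward; lengths in m; the calibration is good to about 2 mm. A picture is of the moment at which its call begins.
- job_done(): hands the job in; it is judged then, once.
Trained networks look in a picture, given as the dict that the camera call returned (one of the last four; its "shot" number tells which), for a name from the list of things; names that differ only in an ending like _2 or _b are one class to them, and where a whole thing is asked for, a point or a joint stands for the part that bears it (a point fixed in the world has none). Each returns a list of dicts, best first, with "p" (0 to 1); they miss things now and then, are a little off and sometimes report something else, mostly with a low value. They report only what shows in the picture. A call takes as long as a camera call. They do not tell look-alikes from the thing itself.
- boxes_of(picture, query): "xy" ([column, row] in pixels, amid what is visible of it).
- silhouettes(picture, query): "region" (480x640 bool, what is visible of it) and "xy" ([column, row] in pixels, amid what is visible of it).
The state is a dict: "time": time; "joints": joint angles; "dq": joint speeds; "effort": joint torques, N m; "eef_pos": TCP position; "ee_rot": TCP orientation; "ft_force": force on the tool from outside, world axes, zero at the start; "wrist_torque": the same for the moment, N m; "opening": finger opening in m; "grasp_force": force on a finger pad.
Only numpy, scipy, OpenCV 4.12 (cv2) and the standard library are available. Lean on these libraries where they do the work, as an engineer would, in place of code of your own. Each camera call takes 0.05 s, during which the arm holds its last target. There are 200 camera calls.

## Working session

There is one attempt and no reset: what is moved stays moved. The work goes in short steps, Python scripts to look and compute and a tool call to move; the robot and the scene stay as the last step left them, time stands still between calls to the robot, and variables do not carry over. Pictures are saved under pics/ and viewed, at most 10 in all, crops included, and the job is handed in when it is done.

Besides the shell and the picture viewer there is one more tool, called as name([rows], argument=value, ...), one row to a line, values as JSON. apply_moves: Moves the arm, as the interface text tells. Its arguments: {"type":"object","properties":{"deltas":{"type":"array","items":{"type":"array","items":{"type":"number"}}},"jaw":{"type":"number"}},"required":["deltas"]}

```bash
mkdir -p pics
cat > h.py <<'E'
from rig import *
import numpy as np, cv2
def world(c,u,v,z):
    K=np.array([(u-c["cx"])/c["fx"],(v-c["cy"])/c["fy"],1.0])
    R=np.array(c["R"]);t=np.array(c["t"])
    return R.T@(K*z-t)
def cloud(c):
    v,u=np.mgrid[0:480,0:640];z=c["z_map"]
    P=np.stack([(u-c["cx"])/c["fx"]*z,(v-c["cy"])/c["fy"]*z,z],-1)
    return (P-np.array(c["t"]))@np.array(c["R"])
def onplane(c,u,v,h):
    R=np.array(c["R"]);t=np.array(c["t"]);o=-R.T@t
    d=R.T@np.array([(u-c["cx"])/c["fx"],(v-c["cy"])/c["fy"],1.0])
    return o+d*(h-o[2])/d[2]
def save(c,n): cv2.imwrite("pics/"+n,c["color"][:,:,::-1])
E
python3 - <<'E'
from h import *
for n in ("scene","top"):
    c=camera(n);save(c,n+"1.png");W=cloud(c)
    print(n,"cam",-np.array(c["R"]).T@c["t"],c["fx"])
    for q in ("slab","slab_mark","mat","guard","holder","cone","cone_grip","tin_a","beaker"):
        try:
            for r in silhouettes(c,q)[:5]:
                m=r["region"]&(c["z_map"]>0);P=W[m]
                print(q,round(r["p"],2),np.round(r["xy"]),m.sum(),np.round(np.median(P,0),3),np.round(P.min(0),3),np.round(P.max(0),3))
        except Exception as e: print(q,e)
o=get_obs();print(o["eef_pos"],o["ee_rot"],o["time"])
E
```

```text
scene cam [1.096252   0.54085924 0.60470895] 468.7422038638025
slab 0.64 [259. 200.] 298 [ 0.537 -0.415  0.01 ] [ 0.5   -0.45  -0.004] [ 0.575 -0.387  0.015]
slab 0.61 [309. 200.] 323 [ 0.438 -0.325  0.01 ] [ 0.397 -0.363 -0.004] [ 0.475 -0.297  0.015]
slab 0.59 [365. 271.] 1173 [ 0.528 -0.019 -0.001] [ 0.468 -0.063 -0.005] [0.582 0.021 0.002]
slab 0.58 [274. 221.] 683 [ 0.57  -0.287  0.015] [ 0.516 -0.339 -0.003] [ 0.615 -0.256  0.019]
slab 0.45 [537. 303.] 791 [0.453 0.313 0.068] [ 0.291  0.252 -0.004] [0.469 0.332 0.125]
slab_mark 0.87 [306. 199.] 338 [ 0.438 -0.325  0.01 ] [ 0.394 -0.389 -0.005] [ 0.475 -0.297  0.015]
slab_mark 0.74 [255. 197.] 329 [ 0.535 -0.415  0.01 ] [ 0.477 -0.456 -0.005] [ 0.575 -0.387  0.015]
slab_mark 0.61 [274. 219.] 753 [ 0.57  -0.288  0.014] [ 0.504 -0.373 -0.006] [ 0.615 -0.256  0.019]
slab_mark 0.51 [538. 303.] 800 [0.453 0.313 0.073] [ 0.265  0.251 -0.003] [0.469 0.332 0.125]
mat 0.62 [366. 267.] 1166 [ 0.528 -0.02  -0.001] [ 0.466 -0.065 -0.005] [0.581 0.021 0.002]
guard 0.83 [447. 289.] 3152 [0.491 0.17  0.032] [ 0.247  0.104 -0.005] [0.602 0.21  
[... 1705 characters left out ...]
 0.045] [ 0.647  0.295 -0.003] [0.701 0.362 0.052]
guard 0.72 [220. 303.] 1327 [0.463 0.166 0.041] [ 0.342  0.128 -0.004] [0.599 0.207 0.077]
guard 0.29 [290. 182.] 548 [0.722 0.018 0.01 ] [ 0.688 -0.009 -0.001] [0.742 0.043 0.072]
holder 0.79 [159. 307.] 390 [0.455 0.292 0.049] [ 0.419  0.279 -0.002] [0.477 0.345 0.059]
tin_a 0.82 [152. 205.] 603 [0.671 0.316 0.045] [0.646 0.295 0.006] [0.7   0.346 0.052]
tin_a 0.7 [400. 179.] 522 [ 0.73  -0.2    0.045] [ 0.706 -0.226  0.008] [ 0.757 -0.177  0.052]
beaker 0.97 [291. 179.] 638 [0.722 0.018 0.014] [ 0.688 -0.011 -0.004] [0.754 0.051 0.072]
[0.22153079 0.61110727 0.20546983] [-1.98804186e-05  1.73004002e-01  9.84921121e-01  1.43731385e-05] 1.0
```

Run:
```python
from h import *
c=camera("top"); im=c["color"]
o=np.array([cv2.resize(im[150:350,110:530],None,fx=1.9,fy=1.9,interpolation=cv2.INTER_CUBIC)])[0]
cv2.imwrite("pics/topcrop.png",o[:,:,::-1])
# slab rectangles, cloud-free: mask -> minAreaRect in metric
W=cloud(c)
for q in ("slab","mat"):
    for r in silhouettes(c,q)[:4]:
        v,u=np.nonzero(r["region"]); h=0.018 if q=="slab" else 0
        P=np.array([onplane(c,a,b,h)[:2] for a,b in zip(u,v)],np.float32)
        print(q,r["p"],cv2.minAreaRect(P*1000))
```

```text
slab 0.79 ((565.1273803710938, -300.8108215332031), (63.57878875732422, 91.83077239990234), 73.09228515625)
slab 0.71 ((533.9644165039062, -421.018310546875), (51.605831146240234, 70.50468444824219), 63.277530670166016)
slab 0.6 ((435.8360595703125, -333.6517639160156), (49.335208892822266, 67.40267944335938), 65.40928649902344)
mat 0.55 ((527.3218994140625, -22.534008026123047), (79.72309112548828, 108.88478088378906), 86.50169372558594)
```

View pics/topcrop.png

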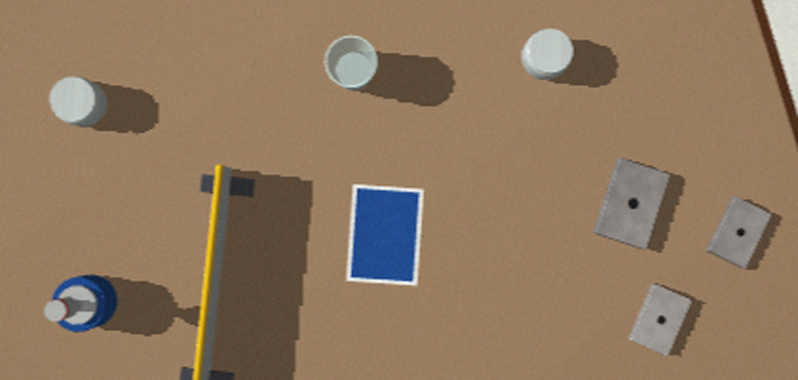

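View pics/scene1.png

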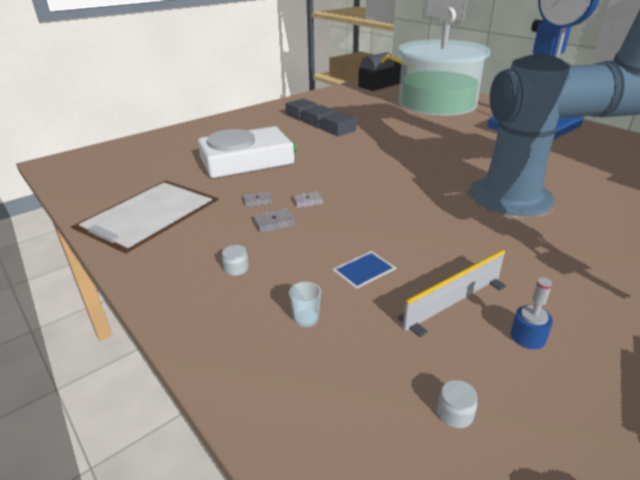

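The top crop shows three grey slabs: the large one at full-image (443,257), and two smaller ones at (500,272) and (458,318). The large one measures about 92x62 mm, so it is the slab meant; the others are about 68x48. The mat is at (313,274), the cone in its holder at (150,310), the guard between them. I'll refine with two views.

Run:
```python
from h import *
from scipy.spatial.transform import Rotation as Ro
def line(c,uv):
    R=np.array(c["R"]);o=-R.T@np.array(c["t"])
    d=R.T@np.array([(uv[0]-c["cx"])/c["fx"],(uv[1]-c["cy"])/c["fy"],1.0]);return o,d/np.linalg.norm(d)
def tri(a,b):
    A=sum(np.eye(3)-np.outer(d,d) for o,d in(a,b));B=sum((np.eye(3)-np.outer(d,d))@o for o,d in(a,b))
    X=np.linalg.solve(A,B);return np.round(X,4),[round(float(np.linalg.norm(np.cross(X-o,d))),4) for o,d in(a,b)]
S,T=camera("scene"),camera("top")
L={}
for n,c,slab,mat in(("s",S,(274,219),(365,270)),("t",T,(443,257),(313,273))):
    im=c["color"].astype(int);g=im.sum(2)
    y,x=slab[1],slab[0];w=8 if n=="t" else 5
    sub=g[y-w:y+w+1,x-w:x+w+1];wt=np.clip(np.median(sub)*0.75-sub,0,None)
    vv,uu=np.mgrid[y-w:y+w+1,x-w:x+w+1];L["dot"+n]=line(c,((wt*uu).sum()/wt.sum(),(wt*vv).sum()/wt.sum()))
    print(n,"dot",(wt*uu).sum()/wt.sum(),(wt*vv).sum()/wt.sum(),onplane(c,(wt*uu).sum()/wt.sum(),(wt*vv).sum()/wt.sum(),.018))
    hsv=cv2.cvtColor(c["color"],cv2.COLOR_RGB2HSV)
    blue=((hsv[...,0]>100)&(hsv[...,0]<130)&(hsv[...,1]>140)).astype(np.uint8)
    k,lab,st,ce=cv2.connectedComponentsWithStats(blue)
    i=lab[mat[1],mat[0]];v,u=np.nonzero(lab==i)
    P=np.array([onplane(c,a,b,0)[:2] for a,b in zip(u,v)],np.float32)
    print("mat",cv2.minAreaRect(P*1000),P.mean(0));L["mat"+n]=line(c,ce[i])
    hs=(170,314) if n=="t" else (530,335)
    for i in range(1,k):
        if st[i,4]>60 and np.hypot(*(ce[i]-hs))<40:
            W=cloud(c)[lab==i];q=W[np.abs(W[:,2]-.05)<.004]
            print("holder",ce[i],st[i],len(q),q.min(0),q.max(0))
    if n=="t":
        v,u=np.nonzero(((im.max(2)-im.min(2))<22)&(im.mean(2)>95));m=(abs(u-443)<35)&(abs(v-257)<35)
        P=np.array([onplane(c,a,b,.018)[:2] for a,b in zip(u[m],v[m])],np.float32);print("slab",m.sum(),cv2.minAreaRect(P*1000))
    red=(((hsv[...,0]<8)|(hsv[...,0]>172))&(hsv[...,1]>110)).astype(np.uint8)
    v,u=np.nonzero(red);m=(abs(u-hs[0])<45)&(abs(v-hs[1])<60)
    if m.any(): print("red",m.sum(),u[m].mean(),v[m].mean(),onplane(c,u[m].mean(),v[m].mean(),.118))
    b=boxes_of(c,"cone_grip");print("grip",[(r["xy"],r["p"]) for r in b[:2]])
    if b: L["grip"+n]=line(c,b[0]["xy"])
    W=cloud(c);near=(abs(W[...,0]-.45)<.06)&(abs(W[...,1]-.31)<.05)&(c["z_map"]>0)
    for a,bz in((.085,.135),(.05,.062),(.045,.054)):
        q=W[near&(W[...,2]>a)&(W[...,2]<bz)]
        if len(q):print("z",a,bz,len(q),q.min(0).round(4),q.max(0).round(4),q.mean(0).round(4))
    crop=c["color"][hs[1]-50:hs[1]+30,hs[0]-50:hs[0]+50];L["c"+n]=cv2.resize(crop,None,fx=4,fy=4,interpolation=cv2.INTER_CUBIC)
for k in("dot","mat","grip"):
    if k+"s" in L and k+"t" in L: print(k,tri(L[k+"s"],L[k+"t"]))
sl=cv2.resize(T["color"][220:300,400:500],None,fx=4,fy=4,interpolation=cv2.INTER_CUBIC)
sl2=cv2.resize(S["color"][180:260,220:320],None,fx=4,fy=4,interpolation=cv2.INTER_CUBIC)
im=np.hstack([L["cs"],L["ct"]]);im=im[:300]
im=np.vstack([im,np.hstack([sl2,sl])[:300]])
cv2.imwrite("pics/close.png",im[:600,:,::-1])
```

```text
s dot 273.55467196819086 216.7117296222664 [ 0.56393319 -0.29989057  0.018     ]
mat ((525.2130126953125, -21.835628509521484), (61.63383865356445, 92.74910736083984), 86.51532745361328) [ 0.52639085 -0.02093567]
holder [529.64023669 332.38343195] [512 309  40  39 845] 183 [0.42720137 0.28442489 0.04602523] [0.47849537 0.34056482 0.04966155]
red 7 541.5714285714286 286.14285714285717 [0.45378768 0.31076442 0.118     ]
grip [([539.3, 304.8], 0.93), ([451.9, 288.7], 0.73)]
z 0.085 0.135 368 [0.4354 0.2997 0.0851] [0.4592 0.322  0.1245] [0.4523 0.3127 0.1087]
z 0.05 0.062 328 [0.425  0.2869 0.05  ] [0.4696 0.3322 0.0616] [0.451  0.3122 0.0539]
z 0.045 0.054 511 [0.418  0.2812 0.045 ] [0.4785 0.3406 0.054 ] [0.4548 0.3145 0.0495]
t dot 442.86141668121763 256.6636982713463 [ 0.56544101 -0.30139141  0.018     ]
mat ((527.0569458007812, -21.472919464111328), (69.42037200927734, 100.4808349609375), 86.59312438964844) [ 0.5269046  -0.02147212]
holder [158.42245989 307.67647059] [138 295  33  29 374] 248 [0.42124246 0.27923177 0.04602159] [0.47730026 0.3380311  0.05386518]
slab 1184 ((565.7161254882812, -299.9501647949219), (62.18198776245117, 89.06962585449219), 72.16020965576172)
red 4 144.0 312.5 [0.44922274 0.30260883 0.118     ]
grip []
z 0.085 0.135 174 [0.4391 0.2975 0.0851] [0.4601 0.3201 0.1322] [0.4499 0.306  0.1174]
z 0.05 0.062 394 [0.4196 0.2807 0.05  ] [0.4773 0.3345 0.0619] [0.45   0.3035 0.0545]
z 0.045 0.054 314 [0.4191 0.2792 0.0453] [0.4773 0.338  0.054 ] [0.45   0.3028 0.0505]
dot (array([ 0.5646, -0.3007,  0.018 ]), [0.001, 0.001])
mat (array([ 5.267e-01, -2.130e-02, -3.000e-04]), [0.0003, 0.0003])
```

View pics/close.png

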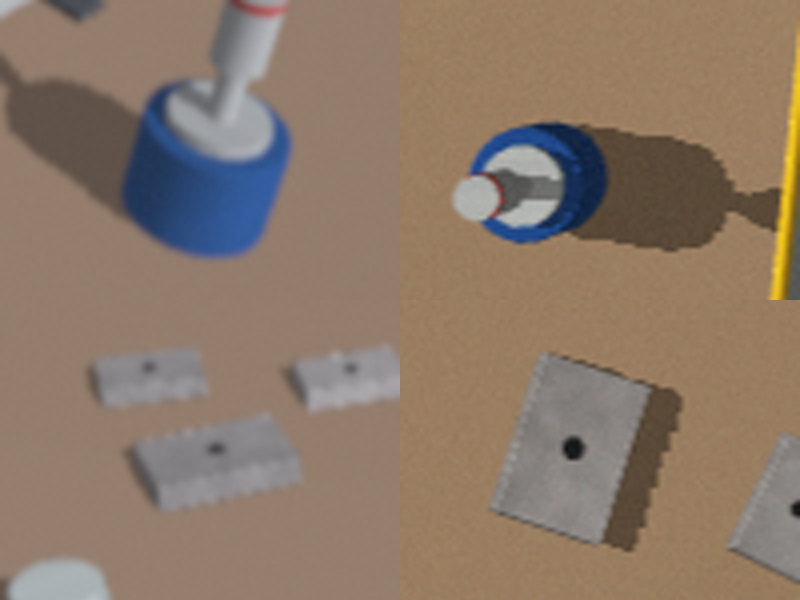

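The close crop confirms it: the largest slab in both views has its dot at crop (573,447) from above. Dot height triangulates to 18.0 mm and the mat to -0.3 mm. The cone stands upright in its holder. Now I'll work out the moves.

```bash
cat >> h.py <<'E'
from scipy.spatial.transform import Rotation as Ro
def delta(p,ang):  # target TCP, tool-x world yaw in deg (mod 180)
    o=get_obs();q=np.array(o["ee_rot"]);R=Ro.from_quat(q[[1,2,3,0]])
    tx=R.apply([1,0,0]);cur=np.degrees(np.arctan2(tx[1],tx[0]))
    d=(ang-cur+90)%180-90
    T=Ro.from_matrix(np.array([[np.cos(a:=np.radians(cur+d)),np.sin(a),0],[np.sin(a),-np.cos(a),0],[0,0,-1]]).T)
    T=Ro.from_matrix(np.column_stack([[np.cos(a),np.sin(a),0],[np.sin(a),-np.cos(a),0],[0,0,-1]]))
    print("t",o["time"],"pos",np.round(o["eef_pos"],4),"yaw",round(cur,2),"open",o["opening"],"F",np.round(o["ft_force"],2),"grip",o["grasp_force"],"j",np.round(o["joints"],2))
    print("delta",np.round(R.inv().apply(np.array(p)-o["eef_pos"]),4),np.round((R.inv()*T).as_rotvec(),4))
E
python3 -c "
from h import *
delta([.5646,-.3007,.205],-17.3)"
```

```text
t 1.35 pos [0.2215 0.6111 0.2055] yaw 160.08 open 0.09400402954972686 F [ 0.18  0.37 -0.01] grip 0.0 j [ 1.05  0.25  1.56 -0.    1.34 -0.17]
delta [-6.333e-01 -7.403e-01  5.000e-04] [-0.      0.     -0.0458]
```

apply_moves([
  [-0.032, -0.037, 0, 0, 0, -0.002],
  [-0.063, -0.074, 0, 0, 0, -0.005],
  [-0.095, -0.111, 0, 0, 0, -0.007],
  [-0.127, -0.148, 0, 0, 0, -0.009],
  [-0.158, -0.185, 0, 0, 0, -0.011],
  [-0.19, -0.222, 0, 0, 0, -0.014],
  [-0.222, -0.259, 0, 0, 0, -0.016],
  [-0.253, -0.296, 0, 0, 0, -0.018],
  [-0.285, -0.333, 0, 0, 0, -0.021],
  [-0.317, -0.37, 0, 0, 0, -0.023],
  [-0.348, -0.407, 0, 0, 0, -0.025],
  [-0.38, -0.444, 0, 0, 0, -0.027],
  [-0.412, -0.481, 0, 0, 0, -0.03],
  [-0.443, -0.518, 0, 0, 0, -0.032],
  [-0.475, -0.555, 0, 0, 0, -0.034],
  [-0.507, -0.592, 0, 0, 0, -0.037],
  [-0.538, -0.629, 0, 0, 0, -0.039],
  [-0.57, -0.666, 0, 0, 0, -0.041],
  [-0.602, -0.703, 0, 0, 0, -0.044],
  [-0.633, -0.74, 0, 0, 0, -0.046],
], jaw=1)

```text
time: 3.35
eef_pos: [0.5649, -0.3024, 0.2054]
ee_rot: [0.0, 0.15, 0.989, 0.0]
ft_force: [-0.4, 0.2, 0.4]
opening: 0.0936
grasp_force: 0.0
```

```bash
python3 -c "
from h import *
delta([.5646,-.3007,.006],-17.3)"
```

```text
t 3.35 pos [ 0.5649 -0.3024  0.2054] yaw 162.69 open 0.09362029365222678 F [-0.38  0.17  0.42] grip 0.0 j [-0.67  0.22  1.58  0.    1.33 -1.94]
delta [0.0008 0.0016 0.1994] [ 0.0001  0.0002 -0.0001]
```

apply_moves([
  [0, 0, 0.04, 0, 0, 0],
  [0, 0, 0.08, 0, 0, 0],
  [0, 0, 0.11, 0, 0, 0],
  [0, 0, 0.14, 0, 0, 0],
  [0, 0, 0.16, 0, 0, 0],
  [0, 0, 0.175, 0, 0, 0],
  [0, 0, 0.185, 0, 0, 0],
  [0, 0, 0.193, 0, 0, 0],
  [0, 0, 0.199, 0, 0, 0],
  [0, 0, 0.199, 0, 0, 0],
])

```text
time: 4.35
eef_pos: [0.5644, -0.3003, 0.0062]
ee_rot: [-0.0, 0.15, 0.989, 0.0]
ft_force: [0.2, -0.0, 1.1]
opening: 0.0941
grasp_force: 0.0
```

apply_moves([
  [0, 0, 0, 0, 0, 0],
  [0, 0, 0, 0, 0, 0],
  [0, 0, 0, 0, 0, 0],
  [0, 0, 0, 0, 0, 0],
  [0, 0, 0, 0, 0, 0],
  [0, 0, 0, 0, 0, 0],
  [0, 0, 0, 0, 0, 0],
  [0, 0, 0, 0, 0, 0],
], jaw=0.5)

```text
time: 5.15
eef_pos: [0.5646, -0.3008, 0.0069]
ee_rot: [0.0, 0.15, 0.989, -0.0]
ft_force: [-1.5, -0.4, 3.1]
opening: 0.0598
grasp_force: 30.0
```

```bash
python3 -c "
from h import *
delta([.5268,-.0213,.006],-3.45)
c=camera('scene')
save(c,'g.png')"
```

```text
t 5.15 pos [ 0.5646 -0.3008  0.0069] yaw 162.71 open 0.05983314413249171 F [-1.48 -0.41  3.14] grip 30.000034868717194 j [-0.67  0.46  1.68 -0.    1.   -1.94]
delta [0.1191 0.2556 0.0006] [-0.0007  0.0005 -0.2415]
```

Gripped at 59.8 mm opening, which matches the 60 mm width. Sliding now.

apply_moves([
  [0.003, 0.006, 0, 0, 0, -0.006],
  [0.008, 0.017, 0, 0, 0, -0.016],
  [0.014, 0.03, 0, 0, 0, -0.028],
  [0.02, 0.043, 0, 0, 0, -0.041],
  [0.027, 0.058, 0, 0, 0, -0.055],
  [0.034, 0.073, 0, 0, 0, -0.069],
  [0.041, 0.088, 0, 0, 0, -0.083],
  [0.048, 0.103, 0, 0, 0, -0.097],
  [0.055, 0.118, 0, 0, 0, -0.111],
  [0.062, 0.133, 0, 0, 0, -0.126],
  [0.069, 0.148, 0, 0, 0, -0.14],
  [0.076, 0.163, 0, 0, 0, -0.154],
  [0.083, 0.178, 0, 0, 0, -0.168],
  [0.09, 0.193, 0, 0, 0, -0.182],
  [0.097, 0.208, 0, 0, 0, -0.196],
  [0.103, 0.222, 0, 0, 0, -0.21],
  [0.109, 0.235, 0, 0, 0, -0.222],
  [0.114, 0.245, 0, 0, 0, -0.232],
  [0.117, 0.252, 0, 0, 0, -0.239],
  [0.119, 0.2555, 0, 0, 0, -0.2415],
])

```text
time: 7.2
eef_pos: [0.5267, -0.0201, 0.0068]
ee_rot: [0.0, 0.029, 1.0, -0.0]
ft_force: [1.3, -4.2, 5.8]
opening: 0.0599
grasp_force: 30.0
```

```bash
python3 -c "
from h import *
delta([.5268,-.0213,.006],-3.45)
c=camera('top')
im=c['color'][220:320,250:380]
s=camera('scene')['color'][220:320,300:430]
cv2.imwrite('pics/slid.png',cv2.resize(np.hstack([im,s]),None,fx=3,fy=3,interpolation=cv2.INTER_CUBIC)[:,:,::-1])"
```

```text
t 7.2 pos [ 0.5267 -0.0201  0.0068] yaw 176.65 open 0.059942567960218913 F [ 1.31 -4.24  5.84] grip 30.001273155212402 j [-0.25  0.24  1.98 -0.    0.93 -1.76]
delta [-0.0002 -0.0012  0.0008] [-0.0007  0.0005  0.0017]
```

View pics/slid.png

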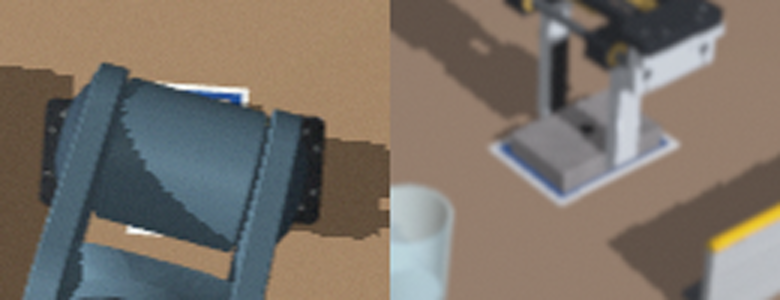

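The slab, with its dot at crop (587,128), sits on the mat with an even border all round. Let it settle, let go and rise.

apply_moves([
  [0, 0, 0, 0, 0, 0],
  [0, 0, 0, 0, 0, 0],
  [0, 0, 0, 0, 0, 0],
])

```text
time: 7.6
eef_pos: [0.5266, -0.0197, 0.0068]
ee_rot: [-0.0, 0.03, 1.0, 0.001]
ft_force: [0.7, 0.1, 7.6]
opening: 0.0596
grasp_force: 30.0
```

apply_moves([
  [0, 0, 0, 0, 0, 0],
  [0, 0, 0, 0, 0, 0],
  [0, 0, 0, 0, 0, 0],
  [0, 0, 0, 0, 0, 0],
  [0, 0, 0, 0, 0, 0],
  [0, 0, 0, 0, 0, 0],
], jaw=1)

```text
time: 8.2
eef_pos: [0.5266, -0.0209, 0.0063]
ee_rot: [-0.0, 0.03, 1.0, 0.0]
ft_force: [0.2, -0.0, -0.4]
opening: 0.094
grasp_force: 0.0
```

apply_moves([
  [0, 0, -0.01, 0, 0, 0],
  [0, 0, -0.03, 0, 0, 0],
  [0, 0, -0.06, 0, 0, 0],
  [0, 0, -0.1, 0, 0, 0],
  [0, 0, -0.14, 0, 0, 0],
  [0, 0, -0.18, 0, 0, 0],
  [0, 0, -0.204, 0, 0, 0],
  [0, 0, -0.204, 0, 0, 0],
])

```text
time: 9.0
eef_pos: [0.5292, -0.0216, 0.2158]
ee_rot: [0.005, 0.03, 1.0, -0.001]
ft_force: [0.5, 1.0, 0.9]
opening: 0.094
grasp_force: 0.0
```

```bash
python3 -c "
from h import *
delta([.4487,.3098,.21],-3.4)
delta([.4487,.3098,.21],-30)
"
```

```text
t 9.0 pos [ 0.5292 -0.0216  0.2158] yaw 176.55 open 0.09402917231844667 F [0.53 0.99 0.91] grip 0.0 j [-0.26 -0.05  1.86  0.    1.33 -1.77]
delta [0.1004 0.326  0.0043] [-0.0018  0.0092 -0.0009]
t 9.0 pos [ 0.5292 -0.0216  0.2158] yaw 176.55 open 0.09402917231844667 F [0.53 0.99 0.91] grip 0.0 j [-0.26 -0.05  1.86  0.    1.33 -1.77]
delta [0.1004 0.326  0.0043] [4.000e-04 9.400e-03 4.633e-01]
```

apply_moves([
  [0.005, 0.016, 0, 0, 0, 0],
  [0.014, 0.045, 0, 0, 0, 0],
  [0.024, 0.08, 0, 0, 0, 0],
  [0.035, 0.115, 0, 0, 0, 0],
  [0.045, 0.15, 0, 0, 0, 0],
  [0.056, 0.185, 0, 0, 0, 0],
  [0.066, 0.22, 0, 0, 0, 0],
  [0.076, 0.255, 0, 0, 0, 0],
  [0.086, 0.287, 0, 0, 0, 0],
  [0.093, 0.311, 0, 0, 0, 0],
  [0.097, 0.323, 0, 0, 0, 0],
  [0.098, 0.326, 0, 0, 0, 0],
  [0.098, 0.326, 0, 0, 0, 0],
  [0.098, 0.326, 0, 0, 0, 0],
  [0.098, 0.326, 0, 0, 0, 0],
])

```text
time: 10.5
eef_pos: [0.4489, 0.3094, 0.2103]
ee_rot: [-0.0, 0.031, 1.0, -0.0]
ft_force: [0.2, 0.0, -0.5]
opening: 0.0941
grasp_force: 0.0
```

Run:
```python
from h import *
delta([.4487,.3098,.086],-3.4)
c=camera('top');im=c["color"].astype(int)
hsv=cv2.cvtColor(c["color"],cv2.COLOR_RGB2HSV)
save(c,"t3.png")
g=im.sum(2)
for r in silhouettes(c,"slab")[:4]+silhouettes(c,"slab_mark")[:3]:
    v,u=np.nonzero(r["region"]);P=np.array([onplane(c,a,b,.018)[:2] for a,b in zip(u,v)],np.float32);print(r["p"],r["xy"],cv2.minAreaRect(P*1000))
w=8;x,y=313,272
sub=g[y-w:y+w+1,x-w:x+w+1];wt=np.clip(np.median(sub)*.75-sub,0,None);vv,uu=np.mgrid[y-w:y+w+1,x-w:x+w+1]
p=((wt*uu).sum()/wt.sum(),(wt*vv).sum()/wt.sum());print("dot",p,onplane(c,*p,.018))
s=camera("scene")["color"][245:345,470:600]
cv2.imwrite("pics/pre.png",cv2.resize(np.hstack([c["color"][220:320,250:380],s]),None,fx=3,fy=3,interpolation=cv2.INTER_CUBIC)[:,:,::-1])
```

```text
t 10.5 pos [0.4489 0.3094 0.2103] yaw 176.46 open 0.09408565880146537 F [ 0.17  0.01 -0.48] grip 0.0 j [ 0.4  -0.    1.82 -0.    1.32 -1.11]
delta [0.0002 0.0004 0.1243] [-0.0002 -0.0002 -0.0025]
0.84 [310.5, 272.9] ((528.49755859375, -18.938823699951172), (60.04400634765625, 89.92718505859375), 86.32080078125)
0.76 [495.9, 273.0] ((534.3684692382812, -421.2159423828125), (47.78564453125, 67.38233947753906), 63.37359619140625)
0.7 [457.2, 319.3] ((435.2033996582031, -332.4569396972656), (49.46073913574219, 68.38422393798828), 67.4144287109375)
0.83 [311.5, 273.3] ((528.6180419921875, -18.622764587402344), (59.279754638671875, 90.36837768554688), 87.30988311767578)
0.7 [156.4, 308.0] ((450.49908447265625, 308.2778015136719), (35.078731536865234, 17.484006881713867), 21.187744140625)
0.64 [497.4, 271.4] ((534.061279296875, -421.5989074707031), (48.74577713012695, 69.75309753417969), 63.37397003173828)
dot (np.float64(310.50367286973557), np.float64(272.64189520078355)) [ 0.52833586 -0.01808744  0.018     ]
```

View pics/pre.png

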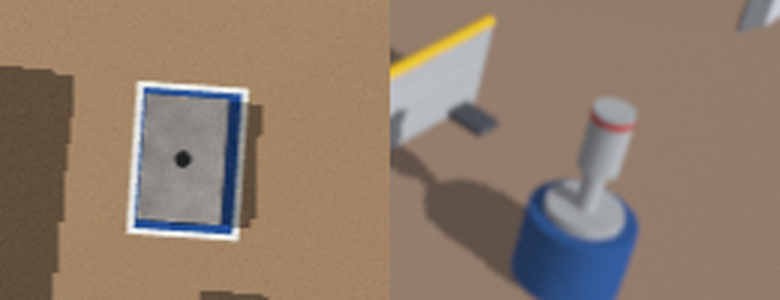

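The slab is released about 4 mm off the mat centre and square, within the limit of 9 mm. The arm is above the cone, which is upright at crop (605,150) on the right. Descend and grip.

apply_moves([
  [0, 0, 0.02, 0, 0, 0],
  [0, 0, 0.045, 0, 0, 0],
  [0, 0, 0.07, 0, 0, 0],
  [0, 0, 0.09, 0, 0, 0],
  [0, 0, 0.105, 0, 0, 0],
  [0, 0, 0.117, 0, 0, 0],
  [0, 0, 0.124, 0, 0, 0],
  [0, 0, 0.124, 0, 0, 0],
  [0, 0, 0.124, 0, 0, 0],
])

```text
time: 11.6
eef_pos: [0.4491, 0.3105, 0.0871]
ee_rot: [0.001, 0.03, 1.0, 0.0]
ft_force: [0.1, 0.5, -0.1]
opening: 0.094
grasp_force: 0.0
```

apply_moves([
  [0, 0, 0, 0, 0, 0],
  [0, 0, 0, 0, 0, 0],
  [0, 0, 0, 0, 0, 0],
  [0, 0, 0, 0, 0, 0],
  [0, 0, 0, 0, 0, 0],
  [0, 0, 0, 0, 0, 0],
  [0, 0, 0, 0, 0, 0],
  [0, 0, 0, 0, 0, 0],
  [0, 0, 0, 0, 0, 0],
  [0, 0, 0, 0, 0, 0],
  [0, 0, 0, 0, 0, 0],
  [0, 0, 0, 0, 0, 0],
], jaw=0)

```text
time: 12.8
eef_pos: [0.4485, 0.3102, 0.0863]
ee_rot: [-0.0, 0.03, 1.0, -0.0]
ft_force: [-0.5, -1.1, -0.1]
opening: 0.0213
grasp_force: 30.0
```

apply_moves([
  [0, 0, -0.006, 0, 0, 0],
  [0, 0, -0.016, 0, 0, 0],
  [0, 0, -0.03, 0, 0, 0],
  [0, 0, -0.05, 0, 0, 0],
  [0, 0, -0.07, 0, 0, 0],
  [0, 0, -0.09, 0, 0, 0],
  [0, 0, -0.108, 0, 0, 0],
  [0, 0, -0.118, 0, 0, 0],
  [0, 0, -0.12, 0, 0, 0],
  [0, 0, -0.12, 0, 0, 0],
  [0, 0, -0.12, 0, 0, 0],
  [0, 0, -0.12, 0, 0, 0],
])

```text
time: 14.0
eef_pos: [0.448, 0.31, 0.2053]
ee_rot: [-0.001, 0.03, 1.0, -0.0]
ft_force: [-0.3, -0.1, -2.1]
opening: 0.0218
grasp_force: 30.0
```

Run:
```python
from h import *
delta([.5275,-.019,.21],-3.5)
c=camera('scene');W=cloud(c)
cv2.imwrite("pics/held.png",cv2.resize(c["color"][180:360,440:640],None,fx=3,fy=3,interpolation=cv2.INTER_CUBIC)[:,:,::-1])
for q in("cone","cone_tip"):
  for r in silhouettes(c,q)[:3]:
    m=r["region"]&(c["z_map"]>0);P=W[m];print(q,r["p"],r["xy"],P.min(0),P.max(0),np.median(P,0))
```

```text
t 14.0 pos [0.448  0.31   0.2053] yaw 176.55 open 0.02177552607658454 F [-0.32 -0.09 -2.11] grip 29.9986732006073 j [ 0.4   0.    1.83  0.    1.32 -1.11]
delta [-0.0992 -0.3237 -0.0046] [-0.0009 -0.0019  0.0008]
cone 0.62 [557.6, 253.0] [ 0.13363972  0.19017033 -0.00236119] [0.468257   0.33262363 0.24659684] [0.45331074 0.31338383 0.17964074]
cone_tip 0.68 [555.0, 250.1] [-0.01547407  0.14173976 -0.0040733 ] [0.468257   0.33262363 0.24659684] [0.45315287 0.3131887  0.17936053]
```

View pics/held.png

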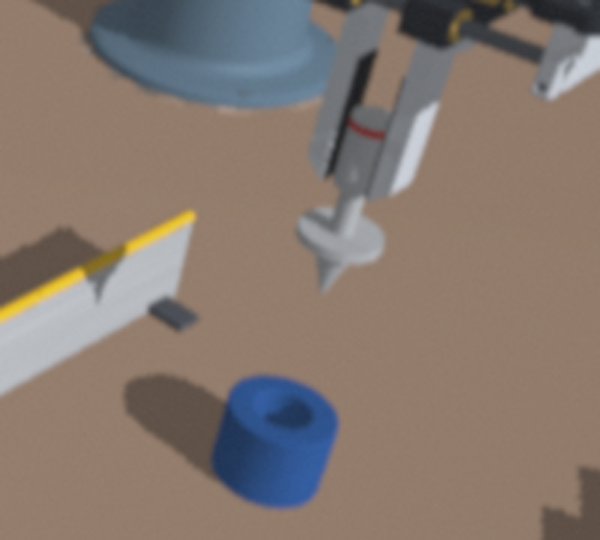

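The cone is lifted and upright, clear of the holder, with its tip at crop (323,290) and a height of about 0.134 m. Carry it over the guard.

apply_moves([
  [-0.001, -0.003, 0, 0, 0, 0],
  [-0.003, -0.01, 0, 0, 0, 0],
  [-0.006, -0.02, 0, 0, 0, 0],
  [-0.011, -0.036, 0, 0, 0, 0],
  [-0.017, -0.055, 0, 0, 0, 0],
  [-0.023, -0.076, 0, 0, 0, 0],
  [-0.03, -0.099, 0, 0, 0, 0],
  [-0.038, -0.123, 0, 0, 0, 0],
  [-0.045, -0.147, 0, 0, 0, 0],
  [-0.053, -0.172, 0, 0, 0, 0],
  [-0.06, -0.196, 0, 0, 0, 0],
  [-0.067, -0.22, 0, 0, 0, 0],
  [-0.075, -0.244, 0, 0, 0, 0],
  [-0.081, -0.266, 0, 0, 0, 0],
  [-0.087, -0.285, 0, 0, 0, 0],
  [-0.092, -0.301, 0, 0, 0, 0],
  [-0.096, -0.312, 0, 0, 0, 0],
  [-0.098, -0.319, 0, 0, 0, 0],
  [-0.099, -0.323, 0, 0, 0, 0],
  [-0.099, -0.324, 0, 0, 0, 0],
])

```text
time: 16.15
eef_pos: [0.5278, -0.0191, 0.2064]
ee_rot: [-0.0, 0.03, 1.0, 0.0]
ft_force: [-0.4, 0.4, -1.6]
opening: 0.0218
grasp_force: 30.0
```

apply_moves([
  [0, 0, 0.03, 0, 0, 0],
  [0, 0, 0.05, 0, 0, 0],
  [0, 0, 0.065, 0, 0, 0],
  [0, 0, 0.075, 0, 0, 0],
  [0, 0, 0.08, 0, 0, 0],
  [0, 0, 0.08, 0, 0, 0],
  [0, 0, 0.08, 0, 0, 0],
  [0, 0, 0.08, 0, 0, 0],
  [0, 0, 0.08, 0, 0, 0],
])

```text
time: 17.05
eef_pos: [0.5284, -0.0192, 0.1272]
ee_rot: [0.001, 0.03, 1.0, -0.0]
ft_force: [-0.5, 0.1, -1.9]
opening: 0.0212
grasp_force: 30.0
```

Run:
```python
from h import *
delta([.5275,-.019,.102],-3.5)
c=camera('scene');save(c,"near_full.png")
np.savez("near.npz",**{k:c[k] for k in("color","fx","fy","cx","cy","R","t","z_map")})
for X in([.5275,-.019,.018],np.array(get_obs()["eef_pos"])-[0,0,.071]):
    p=np.array(c["R"])@X+c["t"];print("expect px",c["fx"]*p[0]/p[2]+c["cx"],c["fy"]*p[1]/p[2]+c["cy"])
cv2.imwrite("pics/near.png",cv2.resize(c["color"][200:300,310:430],None,fx=6,fy=6,interpolation=cv2.INTER_CUBIC)[:,:,::-1])
```

```text
t 17.05 pos [ 0.5284 -0.0192  0.1272] yaw 176.54 open 0.021181687469543332 F [-0.52  0.05 -1.88] grip 29.99861240386963 j [-0.25  0.05  1.93 -0.    1.16 -1.76]
delta [0.0009 0.0002 0.0252] [-0.0003  0.0014  0.0008]
expect px 364.3272447855402 262.3519985646241
expect px 364.6074393362497 247.53705274945864
```

View pics/near.png

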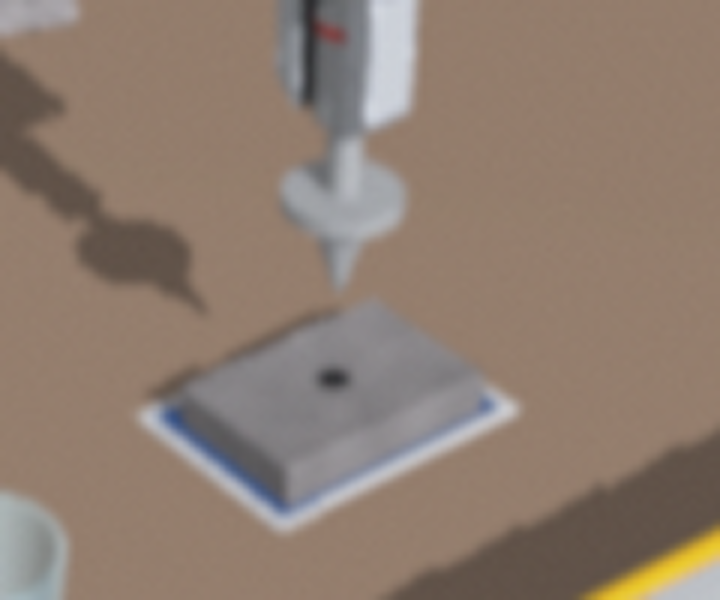

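Run:
```python
from h import *
c=dict(np.load("near.npz"));W=cloud(c);g=c["color"].astype(int).sum(2)
x,y,w=365,263,4
sub=g[y-w:y+w+1,x-w:x+w+1];wt=np.clip(np.median(sub)*.75-sub,0,None);vv,uu=np.mgrid[y-w:y+w+1,x-w:x+w+1]
p=((wt*uu).sum()/wt.sum(),(wt*vv).sum()/wt.sum());print("dot",p,onplane(c,*p,.018))
near=(abs(W[...,0]-.528)<.045)&(abs(W[...,1]+.019)<.045)&(c["z_map"]>0)
h=np.histogram(W[near][:,2],bins=np.arange(.01,.16,.004));print(list(zip(h[1].round(3),h[0])))
q=W[near&(W[...,2]>.085)&(W[...,2]<.105)];top=q[q[:,2]>np.percentile(q[:,2],20)]
print("disc",len(q),q.min(0).round(4),q.max(0).round(4),np.median(q,0).round(4))
for a,b in((.088,.104),(.15,.17)):
  for v in range(200,262):
    us=np.nonzero(near[v]&(W[v,:,2]>.05)&(W[v,:,2]<.2))[0]
    if len(us) and a==.088: print(v,us.min(),us.max(),len(us),W[v,us,2].mean().round(4),end=" | ")
for z in(.054,.0555,.057): print(z,onplane(c,366.2,248.1,z))
```

```text
dot (np.float64(365.12010796221324), np.float64(262.67071524966263)) [ 0.52703024 -0.01709788  0.018     ]
[(np.float64(0.01), np.int64(124)), (np.float64(0.014), np.int64(671)), (np.float64(0.018), np.int64(11)), (np.float64(0.022), np.int64(0)), (np.float64(0.026), np.int64(0)), (np.float64(0.03), np.int64(0)), (np.float64(0.034), np.int64(0)), (np.float64(0.038), np.int64(0)), (np.float64(0.042), np.int64(0)), (np.float64(0.046), np.int64(0)), (np.float64(0.05), np.int64(0)), (np.float64(0.054), np.int64(3)), (np.float64(0.058), np.int64(3)), (np.float64(0.062), np.int64(4)), (np.float64(0.066), np.int64(7)), (np.float64(0.07), np.int64(7)), (np.float64(0.074), np.int64(9)), (np.float64(0.078), np.int64(7)), (np.float64(0.082), np.int64(1)), (np.float64(0.086), np.int64(11)), (np.float64(0.09), np.int64(61)), (np.float64(0.094), np.int64(126)), (np.float64(0.098), np.int64(9)), (np.float64(0.102), np.int64(11)), (np.float64(0.106), np.int64(10)), (np.float64(0.11), np.int64(11)), (np.float64(0.114), np.int64(7)), (np.float64(0.118), np.int64(4)), (np.float64(0.122), np.int64(7)), 
[... 951 characters left out ...]
6 | 225 365 369 5 0.1131 | 226 364 369 6 0.1101 | 227 361 371 11 0.1022 | 228 359 373 15 0.0992 | 229 358 375 18 0.0978 | 230 357 376 20 0.0969 | 231 357 376 20 0.0961 | 232 357 376 20 0.0951 | 233 357 377 21 0.0949 | 234 357 376 20 0.0947 | 235 357 376 20 0.0943 | 236 358 376 19 0.0945 | 237 358 375 18 0.0933 | 238 360 374 15 0.0913 | 239 362 372 11 0.0898 | 240 363 370 8 0.0798 | 241 363 369 7 0.0762 | 242 364 369 6 0.0741 | 243 364 368 5 0.0705 | 244 364 368 5 0.0676 | 245 365 367 3 0.0645 | 246 365 367 3 0.0617 | 247 365 367 3 0.058 | 248 366 366 1 0.0555 | 0.054 [ 0.52507024 -0.0176769   0.054     ]
0.0555 [ 0.526626   -0.01615558  0.0555    ]
0.057 [ 0.52818177 -0.01463426  0.057     ]
```

In the scene camera's own frame the tip is (526.6, -16.2) mm and the dot (527.0, -17.1) mm, about 1 mm apart. The tip is about 56 mm up, so lower it 31.5 mm.

apply_moves([
  [0, 0, 0.006, 0, 0, 0],
  [0, 0, 0.012, 0, 0, 0],
  [0, 0, 0.018, 0, 0, 0],
  [0, 0, 0.023, 0, 0, 0],
  [0, 0, 0.027, 0, 0, 0],
  [0, 0, 0.03, 0, 0, 0],
  [0, 0, 0.031, 0, 0, 0],
  [0, 0, 0.0315, 0, 0, 0],
  [0, 0, 0.0315, 0, 0, 0],
  [0, 0, 0.0315, 0, 0, 0],
  [0, 0, 0.0315, 0, 0, 0],
  [0, 0, 0.0315, 0, 0, 0],
  [0, 0, 0.0315, 0, 0, 0],
  [0, 0, 0.0315, 0, 0, 0],
])

```text
time: 18.5
eef_pos: [0.5279, -0.0191, 0.095]
ee_rot: [0.0, 0.03, 1.0, -0.0]
ft_force: [-0.3, -0.1, -2.2]
opening: 0.0215
grasp_force: 30.0
```

Run:
```python
from h import *
delta([.5278,-.0186,.0957],-3.5)
c=camera('scene');W=cloud(c)
near=(abs(W[...,0]-.528)<.045)&(abs(W[...,1]+.019)<.045)&(c["z_map"]>0)
q=W[near&(W[...,2]>.052)&(W[...,2]<.072)];print("disc",len(q),q.min(0).round(4),q.max(0).round(4),"top z",np.median(q[:,2]))
t=W[near&(W[...,2]>.019)&(W[...,2]<.05)];print("point low z",np.sort(t[:,2])[:6].round(4))
s=W[near&(W[...,2]>.008)&(W[...,2]<.019)];print("slab top",np.percentile(s[:,2],[50,75]))
cv2.imwrite("pics/final.png",cv2.resize(c["color"][210:290,310:420],None,fx=7,fy=7,interpolation=cv2.INTER_CUBIC)[:,:,::-1])
```

```text
t 18.5 pos [ 0.5279 -0.0191  0.095 ] yaw 176.54 open 0.021517729823787274 F [-0.28 -0.13 -2.16] grip 29.998683035373688 j [-0.25  0.09  1.95 -0.    1.1  -1.76]
delta [ 0.0001  0.0005 -0.0007] [-0.0001  0.      0.0008]
disc 215 [ 0.5048 -0.0382  0.0549] [0.5484 0.0051 0.0719] top z 0.0621219546324692
point low z [0.0212 0.0265 0.0272 0.028  0.028  0.031 ]
slab top [0.0154093  0.01621562]
```

View pics/final.png

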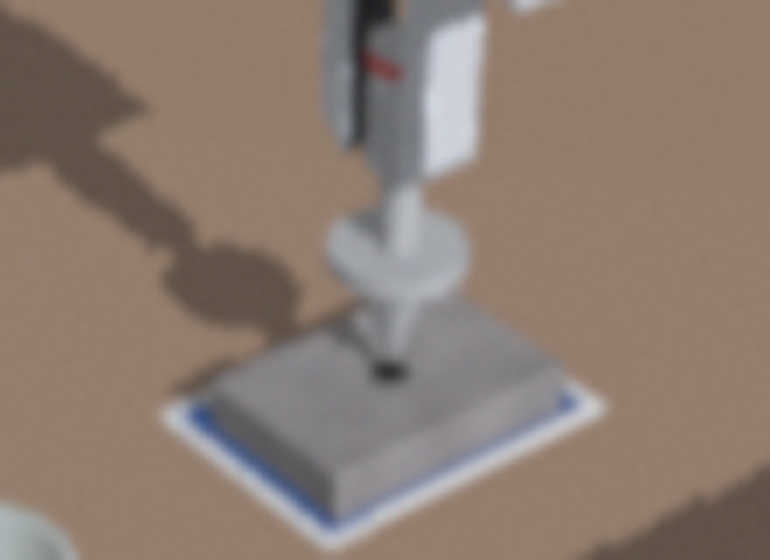

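The tip is at crop (393,362), just above the dot at (390,372), with a gap of about 5 to 6 mm and the cone upright. I'll raise it 1 mm to centre it in the allowed band, then hand in.

apply_moves([
  [0, 0, -0.001, 0, 0, 0],
  [0, 0, -0.001, 0, 0, 0],
  [0, 0, -0.001, 0, 0, 0],
  [0, 0, -0.001, 0, 0, 0],
  [0, 0, -0.001, 0, 0, 0],
  [0, 0, -0.001, 0, 0, 0],
  [0, 0, -0.001, 0, 0, 0],
  [0, 0, -0.001, 0, 0, 0],
  [0, 0, -0.001, 0, 0, 0],
  [0, 0, -0.001, 0, 0, 0],
])

```text
time: 19.55
eef_pos: [0.5278, -0.0191, 0.096]
ee_rot: [-0.0, 0.03, 1.0, -0.0]
ft_force: [-0.8, 0.8, -2.5]
opening: 0.0217
grasp_force: 30.0
```

```bash
python3 -c "
from rig import *
o=get_obs();print(o['eef_pos'],o['dq'],o['grasp_force'])
print(job_done())"
```

```text
[ 0.52784963 -0.01908973  0.09597022] [ 5.15886434e-04  2.64740066e-03  9.84841054e-05  9.25132115e-04
 -5.58469652e-04 -6.86099395e-04] 29.998603463172913
the job is handed in; nothing more can be done
None
```

The job is handed in, with no verdict returned: by my measurements the slab lies square on the mat about 4 mm off centre, and the cone is held upright and still with its tip about 6 to 7 mm above the dot and 1 mm to the side.

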